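# Draw a plug gauge to its yellow band on the inspection post

### The arm

A 6-joint arm with a two-finger parallel gripper is mounted at the origin on the work surface. World frame = base frame: x ahead of the robot, y to its left, z up, the work surface at z = 0. Lengths are in mm, angles in rad, forces in N, time in s.
With the tool pointing down it reaches from about 350 to 975 mm from the base axis. Payload 7.1 kg.
Tool frame: the origin (TCP) lies on the centre line of the jaws, within the pads' length; the fingertips stand 17 mm ahead of it and the grasp point (between the pads) lies 2 mm behind it (tip_extent is the distance from the TCP to the fingertips, in mm); z points along the fingers, y is the line along which they close (so a half turn about z gives the same grasp; the last joint's range is limited). The gripper opens to 88 mm and grips with 3 to 60 N. Pads are 20 mm wide; open, the fingers measure 115 mm over their backs; the gripper's body (75 mm by 178 mm) begins 61 mm behind the grasp point.
Start: joints at [-1.352, 0.423, 1.63, -0, 1.089, -0.019], TCP at [147.247, -607.39, 239.675] pointing down, gripper open.
Joint ranges: [-3, 3], [-0.9, 2.11], [0.09, 2.58], [-1.31, 4.45], [0.11, 2.69], [-2.54, 2.54]. Speed limits (rad/s): [2.39, 2.39, 3.01, 3.14, 3.14, 3.14].

### API

Orientations are given as a rotation vector (axis times angle).
In Python, from workcell import get_obs, get_image, camera_model, close_job, look_for, outline_of, pinpoint, tip_extent gives the robot as it stands.
- The arm moves only by the shell command python3 -m jog 'ROWS'. ROWS is text: rows parted by semicolons, each of 7 numbers parted by spaces: the shift along the tool's x, y, z as a fraction of full scale, then the turn, a rotation vector about the tool's x, y, z as a fraction of full scale, then the closure, from -1 (fully open) to 1 (shut). A call has 1 to 8 rows; each row is the pose to reach, as a shift and turn from the pose commanded when the call began, along the tool's axes at that moment; what a row does not reach only later rows make up. Full scale, the value 1, is 0.2 m for a shift and 30 degrees for a turn. A row lasts 1/10 s, in which the tool goes at most 50 mm and 8.59 degrees, less where a joint would pass 70% of its speed; a pose out of reach is approached as far as the arm can. A call with a number of a shift or a turn outside -1 to 1 is refused whole. A call with a gripper value outside its range is refused whole. The fingers move at their own pace and stop on an object; the grip force is fixed at half the most. Time passes only in rows, so rows that repeat a pose let the fingers close. It gives the time, the measured TCP pose, the force, the opening and the grip force at its end, in the units of the state.
- get_obs(): the state, without advancing time (a new reading comes with each control period).
- get_image(name): name is "scene" or "top"; returns the picture (400x640x3 uint8, red, green, blue); there is no depth.
- camera_model(name): a dict with "fx", "fy", "cx", "cy" (pixels), "dist_coeffs" ([k1, k2, p1, p2, k3] as OpenCV has them; the pictures are not rectified), "origin" and "orientation" of the camera in the world. Camera axes: x right, y down, z forward; pixel columns grow to the right and rows downward; lengths in mm; the calibration is good to about 2 mm. A picture is of the moment at which its call begins. camera_model takes no time and is no camera call.
- close_job(): hands the job in; it is judged then, once.
Trained networks look in the newest picture that a camera, given by its name, has taken for a name from the list of things; names that differ only in an ending like _2 or _b are one class to them, and where a whole thing is asked for, a point or a joint stands for the part that bears it (a point fixed in the world has none). Each returns a list of dicts, best first, with "confidence" (0 to 1); they miss things now and then, are a little off and sometimes report something else, mostly with a low value. They report only what shows in the picture. A call takes as long as a camera call. They do not tell look-alikes from the thing itself.
- look_for(target, camera): "xyz" ([x, y, z] in mm, in the coordinates of the camera as it stood for that picture, good to about 4 mm: the middle of the surface that is visible of it).
- outline_of(target, camera): "mask" (400x640 bool, what is visible of it).
- pinpoint(target, camera): "xyz" ([x, y, z] in mm, in the coordinates of the camera as it stood for that picture, good to about 4 mm: a listed point, or the origin of a listed thing).
The state is a dict: "t": time; "qpos": joint angles; "qvel": joint speeds; "joint_torque": joint torques, N m; "ee_pos": TCP position; "orientation": TCP orientation; "ft_force": force on the tool from outside, world axes, zero at the start; "moment": the same for the moment, N m; "width": finger opening in mm; "grasp_force": force on a finger pad.
Only numpy, scipy, OpenCV 4.12 (cv2) and the standard library are available. Lean on these libraries where they do the work, as an engineer would, in place of code of your own. Each camera call takes 0.05 s, during which the arm holds its last target. There are 200 camera calls.

### The job

Pick up the red connector that has the black-headed plug gauge in it and stand it upright, centred, on the blue pad of the raised inspection post, with the gauge still fully home, and let go of it. Then take the gauge by its black head and draw it straight up, about 35 mm, so that its yellow band is wholly clear of the connector's mouth but its red band is still wholly hidden; never pull it out, and leave the connector standing centred on the pad. Finish while holding the gauge still at that height for the inspection camera; do not let go, and leave everything else on the bench where it is.

Things in the scene. Friction and masses are not known exactly. Their poses are not given: they have to be found in the camera images.
- shell: the connector to work on (loose, about 0.4 kg), the only one with the gauge in it: upright red cylinder 46 mm in diameter with a bare metal collar on top, on a square grey foot 56 x 56 x 12 mm, 100 mm tall in all, standing on the bench. An upright bore 17.2 mm in diameter and 80 mm deep opens in its top. Origin: centre of the foot's underside; z up along the bore
- mouth (a point): centre of the mouth of that connector's bore, on its top face, 100 mm above its origin; z up along the bore
- gauge: plug gauge (loose, 0.15 kg): black round head, 22 mm diameter, 26 mm tall, on a steel shank, 16 mm diameter, 75 mm long, a snug sliding fit in the bore (0.6 mm play all round). Origin: centre of the head's underside, z up; fully home the head rests on the connector and the origin is at point mouth. Bands on the shank: yellow 18-30 mm, red 40-52 mm below the head. No spring; let go, it drops back
- pedestal: inspection post, bolted down: steel base plate 110 x 110 x 12 mm, a 30 mm square aluminium column, and a blue round pad 46 mm in diameter on top, narrower than the connector's foot; 70 mm tall. Origin: centre of the base's underside, z up
- pad (a point): centre of the flat top face of the blue pad, 70 mm above the bench; z up
- shell_b: another red connector with no gauge, a bystander, same size; origin: centre of its underside
- shell_c: another red connector with no gauge, a bystander, same size; origin: centre of its underside
- drill: yellow cordless drill standing on its battery, bystander, about 180 x 75 x 190 mm; origin: centre of the battery's underside
- bottle: clear water bottle, bystander, 64 mm in diameter and 170 mm tall; origin: centre of its underside
- screwdriver: screwdriver with a green handle lying on the bench, bystander, 200 mm long; origin under its middle, x along it towards the tip
- sleeve: brass sleeve standing on the bench, bystander, 32 mm in diameter and 30 mm tall; origin: centre of its underside
Not all that is in view belongs to the job. What is shaped like the shell but green is not meant.

How it is judged:
By the outcome, as a careful person would: the job done as asked, in the order asked, and still so for the second after the job is handed in, while the arm keeps its last pose, push and grip.
It also fails if it takes over 48 s, if anything falls off the work surface, if the arm or the gripper's body presses on something with over 40 N, if the wrist force passes 120 N, or if a joint passes its speed limit or range.

## Working session

There is one attempt and no reset: what is moved stays moved. The work goes in short steps, Python scripts to look and compute and a shell command to move; the robot and the scene stay as the last step left them, time stands still between calls to the robot, and variables do not carry over. Pictures are saved under pics/ and viewed, at most 10 in all, crops included, and the job is handed in when it is done.

```bash
mkdir -p pics
cat > h.py <<'E'
import numpy as np, cv2
from scipy.spatial.transform import Rotation as R
from workcell import *
def cam(n):
    m=camera_model(n); K=np.array([[m['fx'],0,m['cx']],[0,m['fy'],m['cy']],[0,0,1.]])
    o=np.array(m['orientation'],float)
    Rm=R.from_rotvec(o).as_matrix() if o.size==3 else o.reshape(3,3)
    return K,np.array(m['dist_coeffs'],float),np.array(m['origin'],float),Rm
def world(n,p):
    K,d,o,Rm=cam(n); return o+Rm@np.array(p,float)
def proj(n,P):
    K,d,o,Rm=cam(n); P=np.atleast_2d(P).astype(float)
    return cv2.projectPoints(P,cv2.Rodrigues(Rm.T)[0],-Rm.T@o,K,d)[0].reshape(-1,2)
def ray(n,uv,z):
    "pixel -> world point on plane z"
    K,d,o,Rm=cam(n); x=cv2.undistortPoints(np.array(uv,float).reshape(-1,1,2),K,d).reshape(-1,2)
    D=np.c_[x,np.ones(len(x))]@Rm.T
    return o+D*((z-o[2])/D[:,2:3])
def save(n,f,crop=None,s=1):
    im=get_image(n)[:,:,::-1]
    if crop: im=im[crop[1]:crop[3],crop[0]:crop[2]]
    cv2.imwrite('pics/'+f,cv2.resize(im,None,fx=s,fy=s,interpolation=cv2.INTER_CUBIC))
E
python3 - <<'E'
from h import *
for n in('scene','top'):
    save(n,n+'0.png'); m=camera_model(n); print(n,m)
    for t in('mouth','gauge','shell','pedestal','pad'):
        for r in pinpoint(t,n): print(t,round(r['confidence'],2),world(n,r['xyz']).round(1),proj(n,world(n,r['xyz'])).round())
o=get_obs(); print(o)
E
```

```text
scene {'fx': 480.2000246368363, 'fy': 480.2000246368363, 'cx': 323.6045265778241, 'cy': 201.3157431395863, 'dist_coeffs': array([-0.00621294,  0.        ,  0.        ,  0.        ,  0.        ]), 'origin': array([1135.8686502 , -771.30427206,  722.45429651]), 'orientation': array([-2.08342299, -0.60084697,  0.31394896])}
mouth 0.75 [474.4 107.6  97.7] [[285. 171.]]
mouth 0.74 [603.7  99.3  99.7] [[325. 186.]]
gauge 0.41 [475.6 103.7 101. ] [[284. 171.]]
shell 0.97 [432.7 304.6   0.9] [[313. 168.]]
shell 0.91 [602.3 198.7   0.9] [[343. 200.]]
shell 0.86 [474.1 108.5   1. ] [[286. 202.]]
shell 0.85 [ 5.982e+02  1.001e+02 -3.000e-01] [[323. 218.]]
pedestal 0.9 [ 475.2 -210.9   -1.8] [[204. 268.]]
pedestal 0.28 [548.2  -4.5   5.3] [[284. 230.]]
pad 0.83 [ 477.1 -198.7   69.2] [[205. 241.]]
top {'fx': 370.64066141854704, 'fy': 370.64066141854704, 'cx': 320.6947444965969, 'cy': 196.80483147851837, 'dist_coeffs': array([-0.04309134,  0.        ,  0.        ,  0.        ,  0.        ]), 'origin': array([463.5352009 ,  75.60194432, 979.86611123]), 'orientation': array([-2.10581789,  2.1509393
[... 476 characters left out ...]
2.]]
{'t': 0.6, 'qpos': array([-1.35201197e+00,  4.23099946e-01,  1.62991739e+00,  1.60412320e-05,
        1.08859732e+00, -1.89855283e-02]), 'qvel': array([1.74972320e-04, 1.71105797e-03, 3.52398402e-06, 2.99147261e-04,
       3.76748195e-04, 1.34225460e-03]), 'joint_torque': array([ 1.16166237e-03, -5.44296312e+01, -2.73933578e+01,  6.44582743e-02,
        1.71018101e-02, -1.29592414e-05]), 'ee_pos': array([ 147.24221607, -607.38206946,  239.66824767]), 'orientation': array([-3.11939597e+00, -3.72594528e-01, -1.87655447e-05]), 'ft_force': array([-0.11152678,  0.77805623, -0.49621651]), 'moment': array([-0.03444249, -0.02887522, -0.01543327]), 'grasp_force': 0.0, 'width': 88.07894184566146}
```

View pics/scene0.png

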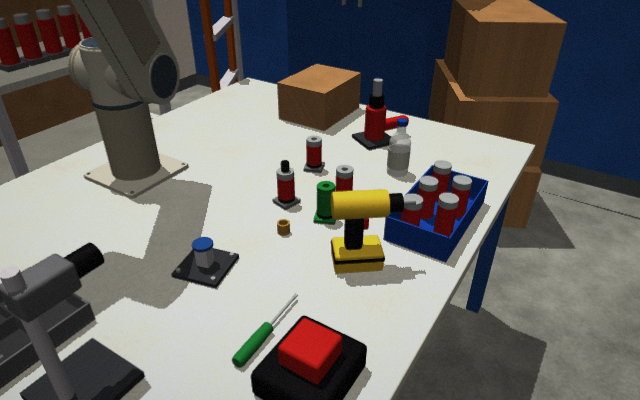

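View pics/top0.png

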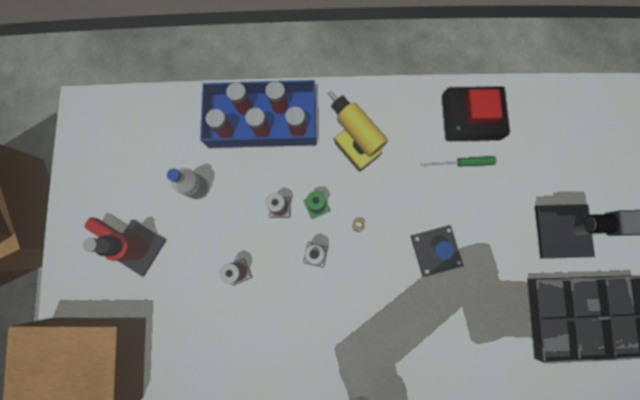

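The scene view shows four upright connectors. The candidates, by scene pixel:
- (286,185): red, with a black head on top. This one fits the description.
- (314,152): red, with an empty mouth.
- (345,185): red, with an empty mouth.
- (326,200): green, so not meant.

The blue pad is at (203,243). In the top view the same connector is at (315,253) and the pad at (444,250). I'll confirm with one enlarged crop.

Run:
```python
from h import *
S=get_image('scene')[:,:,::-1]; T=get_image('top')[:,:,::-1]
f=lambda im,u,v,r,s:cv2.resize(im[v-r:v+r,u-r:u+r],(s,s),interpolation=cv2.INTER_CUBIC)
a=np.hstack([f(S,290,185,30,400),f(T,315,253,25,400)])
cv2.imwrite('pics/crop1.png',a)
# pad: blue in top
for n,im in(('top',T),('scene',S)):
    h=cv2.cvtColor(im,cv2.COLOR_BGR2HSV)
    m=cv2.inRange(h,(100,120,40),(125,255,255))
    c,l,st,ce=cv2.connectedComponentsWithStats(m)
    u0=(444,250) if n=='top' else (203,243)
    k=min(range(1,c),key=lambda i:np.hypot(*(ce[i]-u0)) if st[i,4]>20 else 1e9)
    print(n,'pad',ce[k],st[k],ray(n,ce[k],70).round(1))
for n in('top','scene'):
  for t in('shell','gauge'):
    for r in outline_of(t,n):
        ys,xs=np.nonzero(r['mask']); print(n,t,round(r['confidence'],2),xs.mean().round(1),ys.mean().round(1),xs.min(),xs.max(),ys.min(),ys.max())
```

```text
top pad [443.77108434 250.02811245] [435 241  18  19 249] [[ 476.6 -207.9   70. ]]
scene pad [202.04819277 244.02409639] [192 237  21  15 249] [[ 481.1 -211.1   70. ]]
top shell 0.94 314.9 253.7 303 327 242 265
top shell 0.93 277.5 206.0 265 289 193 219
top shell 0.79 235.5 272.1 220 251 258 284
top shell 0.78 315.7 204.0 303 329 191 218
top gauge 0.6 313.5 253.5 310 317 250 257
scene shell 0.8 343.7 178.0 335 352 165 191
scene shell 0.72 285.3 189.6 272 299 168 209
scene shell 0.72 313.5 154.6 303 324 136 172
scene shell 0.61 324.3 203.6 313 335 181 225
```

View pics/crop1.png

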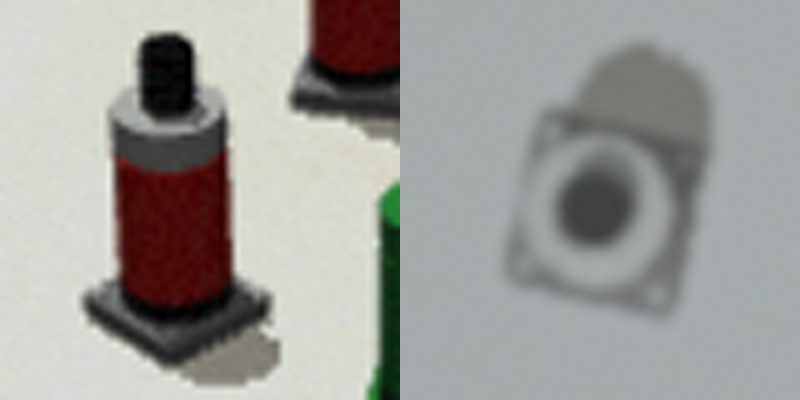

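The crop confirms that the connector at scene (286,185), top (315,253), has the black-headed gauge in it. Next I'll refine its position and the pad's from both views.

Run:
```python
from h import *
print('foot top',ray('top',[(308.75,241.5),(303.1,262.4),(323.75,267.4),(328.5,246.75)],12).mean(0).round(1),'head',ray('top',[(314.6,253.9)],126).round(1))
print('foot scene',ray('scene',[(286.7,199.7)],12).round(1),'head',ray('scene',[(285.05,161.3)],126).round(1))
T=get_image('top')[:,:,::-1]; S=get_image('scene')[:,:,::-1]
for n,im,(u,v,r) in(('top',T,(438,251,32)),('scene',S,(206,262,36))):
    g=cv2.cvtColor(im,cv2.COLOR_BGR2GRAY); m=np.zeros_like(g); m[v-r:v+r,u-r:u+r]=(g[v-r:v+r,u-r:u+r]<90)
    if n=='scene': pass
    c=max(cv2.findContours(m,cv2.RETR_EXTERNAL,cv2.CHAIN_APPROX_NONE)[0],key=cv2.contourArea)
    q=cv2.approxPolyDP(cv2.convexHull(c),4,True).reshape(-1,2); print(n,q.tolist())
    print(ray(n,q,12).round(0).tolist(), ray(n,q,12).mean(0).round(1))
f=lambda im,u,v,r,s:cv2.resize(im[v-r:v+r,u-r:u+r],(s,s),interpolation=cv2.INTER_CUBIC)
cv2.imwrite('pics/crop2.png',np.hstack([f(S,206,257,40,400),f(T,438,251,40,400)]))
R0=R.from_rotvec(get_obs()['orientation']).as_matrix(); print(R0.round(3))
```

```text
foot top [473.3 104.5  12. ] head [[473.5 104.3 126. ]]
foot scene [[479.5 103.2  12. ]] head [[475.  108.8 126. ]]
top [[449, 226], [463, 265], [423, 276], [411, 237]]
[[539.0, -244.0, 12.0], [438.0, -273.0, 12.0], [413.0, -168.0, 12.0], [513.0, -143.0, 12.0]] [ 475.8 -207.1   12. ]
scene [[238, 255], [216, 287], [171, 275], [198, 238], [209, 238]]
[[521.0, -147.0, 12.0], [551.0, -253.0, 12.0], [443.0, -277.0, 12.0], [398.0, -149.0, 12.0], [421.0, -135.0, 12.0]] [ 466.7 -192.3   12. ]
[[ 0.972  0.236 -0.   ]
 [ 0.236 -0.972 -0.   ]
 [-0.     0.    -1.   ]]
```

View pics/crop2.png

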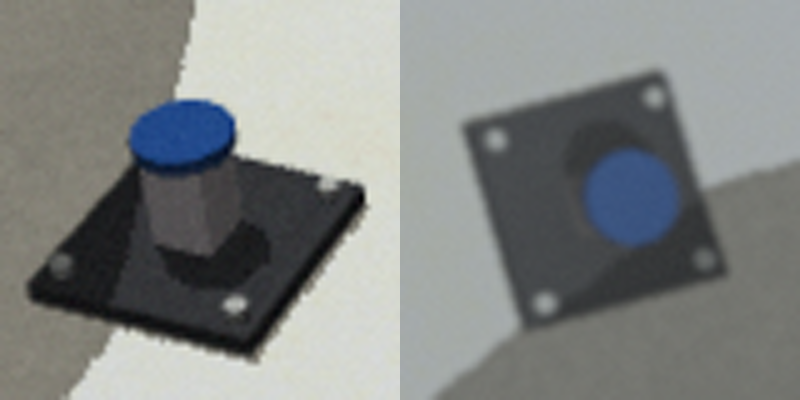

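Both views agree. The connector is at about (474.5, 105), and the pad centre at about (477, -208.5). The pad top shows at scene (202.6,243.6) and top (444.4,250.4). The tool's current yaw suits both grasps, so I'll keep it and move over the connector in four equal steps.

```bash
python3 -m jog '0.152 -0.192 0 0 0 0 -1; 0.304 -0.385 0 0 0 0 -1; 0.456 -0.577 0 0 0 0 -1; 0.608 -0.769 0 0 0 0 -1; 0.608 -0.769 0 0 0 0 -1'
python3 -m jog '0.152 -0.192 0 0 0 0 -1; 0.304 -0.385 0 0 0 0 -1; 0.456 -0.577 0 0 0 0 -1; 0.608 -0.769 0 0 0 0 -1; 0.608 -0.769 0 0 0 0 -1'
python3 -m jog '0.152 -0.192 0 0 0 0 -1; 0.304 -0.385 0 0 0 0 -1; 0.456 -0.577 0 0 0 0 -1; 0.608 -0.769 0 0 0 0 -1; 0.608 -0.769 0 0 0 0 -1'
python3 -m jog '0.152 -0.192 0 0 0 0 -1; 0.304 -0.385 0 0 0 0 -1; 0.456 -0.577 0 0 0 0 -1; 0.608 -0.769 0 0 0 0 -1; 0.608 -0.769 0 0 0 0 -1; 0.608 -0.769 0 0 0 0 -1'
```

```text
t: 1.5
ee_pos: [230.1, -424.4, 239.4]
orientation: [-3.116, -0.378, 0.0]
ft_force: [-0.4, -0.0, -0.2]
width: 87.9
grasp_force: 0.0
t: 2.0
ee_pos: [312.5, -247.4, 239.8]
orientation: [-3.118, -0.381, -0.001]
ft_force: [-0.2, 0.2, -0.6]
width: 88.0
grasp_force: 0.0
t: 2.5
ee_pos: [395.7, -69.8, 240.2]
orientation: [-3.118, -0.383, -0.004]
ft_force: [0.0, -1.0, -0.1]
width: 87.8
grasp_force: 0.0
t: 3.1
ee_pos: [475.6, 104.4, 239.4]
orientation: [3.119, 0.374, -0.001]
ft_force: [-0.4, -0.1, -0.5]
width: 87.9
grasp_force: 0.0
```

```bash
python3 -m jog '0 0 0.2 0 0 0 -1; 0 0 0.4 0 0 0 -1; 0 0 0.55 0 0 0 -1; 0 0 0.68 0 0 0 -1; 0 0 0.77 0 0 0 -1; 0 0 0.83 0 0 0 -1; 0 0 0.83 0 0 0 -1; 0 0 0.83 0 0 0 -1'
python3 -m jog '0 0 0 0 0 0 0.2; 0 0 0 0 0 0 1; 0 0 0 0 0 0 1; 0 0 0 0 0 0 1; 0 0 0 0 0 0 1; 0 0 0 0 0 0 1; 0 0 0 0 0 0 1; 0 0 0 0 0 0 1'
```

```text
t: 3.9
ee_pos: [475.3, 104.2, 74.1]
orientation: [3.12, 0.371, 0.0]
ft_force: [0.4, -0.6, -0.3]
width: 87.8
grasp_force: 0.0
t: 4.7
ee_pos: [475.2, 105.5, 73.9]
orientation: [-3.119, -0.372, -0.001]
ft_force: [-1.4, 5.9, 4.3]
width: 45.7
grasp_force: 30.0
```

```bash
python3 -m jog '0 0 -0.05 0 0 0 1; 0 0 -0.15 0 0 0 1; 0 0 -0.3 0 0 0 1; 0 0 -0.45 0 0 0 1; 0 0 -0.6 0 0 0 1; 0 0 -0.7 0 0 0 1; 0 0 -0.75 0 0 0 1; 0 0 -0.75 0 0 0 1'
python3 -m jog '-0.02 0.09 0 0 0 0 1; -0.06 0.26 0 0 0 0 1; -0.105 0.445 0 0 0 0 1; -0.145 0.62 0 0 0 0 1; -0.17 0.72 0 0 0 0 1; -0.18 0.763 0 0 0 0 1; -0.18 0.763 0 0 0 0 1'
python3 -m jog '-0.02 0.09 0 0 0 0 1; -0.06 0.26 0 0 0 0 1; -0.105 0.445 0 0 0 0 1; -0.145 0.62 0 0 0 0 1; -0.17 0.72 0 0 0 0 1; -0.18 0.763 0 0 0 0 1; -0.18 0.763 0 0 0 0 1; -0.18 0.763 0 0 0 0 1'
python3 - <<'E'
from h import *
save('scene','hover.png',(140,130,270,300),3.5)
for n in('scene','top'):
  for t in('mouth','shell','gauge'):
    for r in pinpoint(t,n):
        w=world(n,r['xyz'])
        if w[1]<-100: print(n,t,round(r['confidence'],2),w.round(1),proj(n,w).round())
o=get_obs(); print(o['ee_pos'],o['width'],o['grasp_force'])
E
```

```text
t: 5.5
ee_pos: [475.2, 104.9, 224.5]
orientation: [3.119, 0.373, 0.002]
ft_force: [-0.1, 0.1, -5.6]
width: 45.9
grasp_force: 29.9
t: 6.2
ee_pos: [475.2, -52.4, 222.5]
orientation: [-3.119, -0.37, 0.004]
ft_force: [-1.0, 0.3, -6.1]
width: 45.9
grasp_force: 29.9
t: 7.0
ee_pos: [476.8, -207.1, 223.2]
orientation: [-3.118, -0.374, 0.001]
ft_force: [-0.0, 0.4, -6.1]
width: 45.8
grasp_force: 29.9
scene mouth 0.7 [ 478.5 -206.8  248.5] [[191. 171.]]
scene shell 0.6 [ 477.5 -204.3  152.5] [[198. 211.]]
scene gauge 0.46 [ 476.3 -209.   247.4] [[189. 172.]]
[ 477.04866323 -207.95109057  223.74220268] 45.738323887196145 29.93981913663447
```

View pics/hover.png

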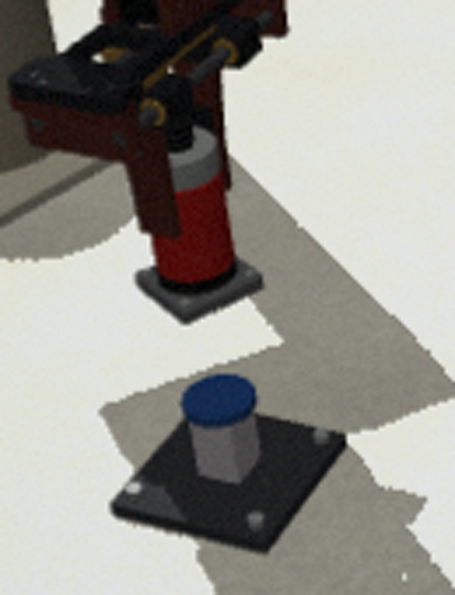

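The hover crop shows the connector held upright with the gauge home. Its foot is at about scene (197,210) and the pad top at about (202.6,244). I'll compare the two in the same view.

Run:
```python
from h import *
b=get_obs()['ee_pos'][2]-74
print('pad predicted px',proj('scene',[[477,-208.3,70]]),proj('top',[[477,-208.3,70]]))
S=get_image('scene')[:,:,::-1]; hsv=cv2.cvtColor(S,cv2.COLOR_BGR2HSV)
m=cv2.inRange(hsv,(100,150,70),(125,255,255)); m[:230]=0; m[260:]=0; m[:,:180]=0; m[:,225:]=0
c=max(cv2.findContours(m,cv2.RETR_EXTERNAL,cv2.CHAIN_APPROX_NONE)[0],key=len); e=cv2.fitEllipse(c); print('pad ell',e, ray('scene',[e[0]],70))
# expected axes from a projected 46 mm circle
a=np.linspace(0,6.28,60); P=np.c_[477+23*np.cos(a),-208.3+23*np.sin(a),70+0*a]; print('model ell',cv2.fitEllipse(proj('scene',P).astype(np.float32)))
# red cylinder edges: axis fit
m=cv2.inRange(hsv,(0,150,60),(8,255,255))|cv2.inRange(hsv,(172,150,60),(180,255,255))
for z in(22,28,34):   # heights above shell base, below the finger tips
    cc=proj('scene',[[477,-208.3,b+z]])[0]; v=int(round(cc[1])); xs=np.nonzero(m[v,170:230])[0]+170
    K,d,o,Rm=cam('scene'); n=np.array([477,-208.3])-o[:2]; n/=np.linalg.norm(n); s=np.array([-n[1],n[0]])*23
    ed=proj('scene',[[477+s[0],-208.3+s[1],b+z],[477-s[0],-208.3-s[1],b+z]])
    print(z,'centre pred',cc.round(1),'red',xs.min(),xs.max(),'pred edges',ed[:,0].round(1))
```

```text
pad predicted px [[201.57264009 242.71218481]] [[443.91717105 249.85594243]]
pad ell ((202.10015869140625, 243.05859375), (11.493632316589355, 19.471683502197266), 78.21646881103516) [[ 478.82867125 -208.57729658   70.        ]]
model ell ((201.53173828125, 242.83197021484375), (12.688902854919434, 21.788183212280273), 79.59855651855469)
22 centre pred [195.1 203.9] red 185 205 pred edges [183.7 206.4]
28 centre pred [194.7 201.5] red 184 204 pred edges [183.2 206. ]
34 centre pred [194.3 199. ] red 184 205 pred edges [182.8 205.7]
```

```bash
python3 -m jog '0 0 0.08 0 0 0 1; 0 0 0.18 0 0 0 1; 0 0 0.27 0 0 0 1; 0 0 0.33 0 0 0 1; 0 0 0.36 0 0 0 1; 0 0 0.38 0 0 0 1; 0 0 0.385 0 0 0 1; 0 0 0.385 0 0 0 1'
python3 -m jog '0 0 0.005 0 0 0 1; 0 0 0.01 0 0 0 1; 0 0 0.01 0 0 0 1; 0 0 0.01 0 0 0 1'
```

```text
t: 8.2
ee_pos: [477.3, -208.7, 147.1]
orientation: [3.119, 0.373, 0.001]
ft_force: [0.3, -0.4, -4.8]
width: 45.4
grasp_force: 29.9
t: 8.6
ee_pos: [477.0, -208.5, 144.8]
orientation: [3.119, 0.373, 0.0]
ft_force: [-0.4, 0.6, -4.9]
width: 45.6
grasp_force: 29.9
```

```bash
python3 -m jog '0 0 0.003 0 0 0 1; 0 0 0.003 0 0 0 1; 0 0 0.003 0 0 0 1'; python3 -m jog '0 0 0.003 0 0 0 1; 0 0 0.003 0 0 0 1; 0 0 0.003 0 0 0 1'
```

```text
t: 8.9
ee_pos: [477.0, -208.5, 144.1]
orientation: [-3.119, -0.373, 0.0]
ft_force: [-0.4, -0.0, -5.5]
width: 45.4
grasp_force: 29.9
t: 9.2
ee_pos: [477.1, -208.5, 143.8]
orientation: [3.119, 0.373, 0.001]
ft_force: [-0.6, 1.6, 0.3]
width: 46.1
grasp_force: 30.0
```

Contact shows in the wrist force: fz went from -5.5 to 0.3 N. I'll release, rise straight up, then step aside to check the placing.

```bash
python3 -m jog '0 0 0 0 0 0 0.2; 0 0 0 0 0 0 -0.2; 0 0 0 0 0 0 -0.6; 0 0 0 0 0 0 -1; 0 0 0 0 0 0 -1; 0 0 0 0 0 0 -1; 0 0 0 0 0 0 -1'
python3 -m jog '0 0 -0.05 0 0 0 -1; 0 0 -0.15 0 0 0 -1; 0 0 -0.3 0 0 0 -1; 0 0 -0.45 0 0 0 -1; 0 0 -0.55 0 0 0 -1; 0 0 -0.6 0 0 0 -1; 0 0 -0.6 0 0 0 -1'
python3 -m jog '0 -0.2 0 0 0 0 -1; 0 -0.4 0 0 0 0 -1; 0 -0.6 0 0 0 0 -1; 0 -0.8 0 0 0 0 -1; 0 -1 0 0 0 0 -1; 0 -1 0 0 0 0 -1'
python3 - <<'E'
from h import *
S=get_image('scene')[:,:,::-1]; T=get_image('top')[:,:,::-1]
f=lambda im,u,v,r,s:cv2.resize(im[v-r:v+r,u-r:u+r],(s,s),interpolation=cv2.INTER_CUBIC)
cv2.imwrite('pics/placed.png',np.hstack([f(S,200,220,50,400),f(T,444,250,40,400)]))
for n in('scene','top'):
  for t in('mouth','shell','gauge'):
    for r in pinpoint(t,n):
        w=world(n,r['xyz'])
        if w[1]<-120: print(n,t,round(r['confidence'],2),w.round(1),proj(n,w).round())
E
```

```text
t: 9.9
ee_pos: [477.0, -208.5, 143.5]
orientation: [3.119, 0.373, 0.0]
ft_force: [0.4, 0.7, 0.5]
width: 86.7
grasp_force: 0.0
t: 10.6
ee_pos: [477.6, -208.8, 265.1]
orientation: [3.118, 0.372, 0.004]
ft_force: [-0.5, -1.0, 0.7]
width: 88.0
grasp_force: 0.0
t: 11.2
ee_pos: [427.6, -11.0, 262.2]
orientation: [-3.117, -0.379, 0.005]
ft_force: [0.2, 0.6, 0.4]
width: 87.9
grasp_force: 0.0
scene mouth 0.66 [ 478.7 -207.8  170.1] [[196. 205.]]
scene shell 0.92 [ 477.6 -204.3   71.2] [[203. 241.]]
scene gauge 0.66 [ 480.3 -211.1  170.2] [[195. 206.]]
top mouth 0.69 [ 477.3 -208.1  169.3] [[458. 249.]]
top shell 0.68 [ 474.6 -210.9   70.3] [[445. 251.]]
top gauge 0.43 [ 476.8 -203.    67. ] [[441. 250.]]
```

View pics/placed.png

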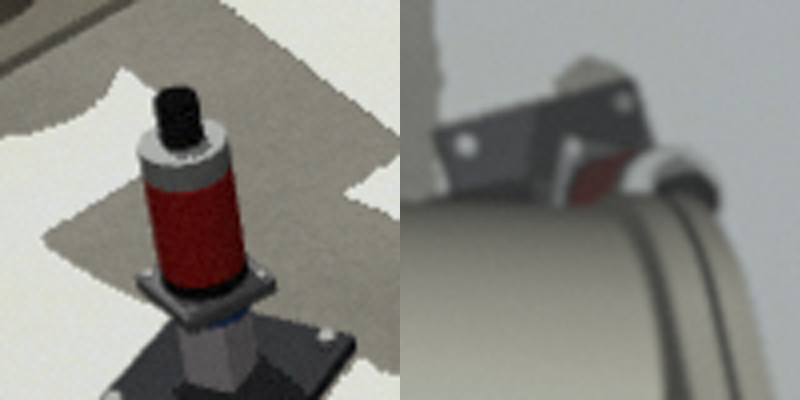

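The connector stands upright on the pad with the gauge home: mouth at scene (196,205), about (478,-208), within about 1 mm of the pad axis. The top view is mostly hidden by the arm. I'll go back and take the head with the fingertips about 3 mm above the collar.

```bash
python3 -m jog '0 0.2 0 0 0 0 -1; 0 0.4 0 0 0 0 -1; 0 0.6 0 0 0 0 -1; 0 0.8 0 0 0 0 -1; 0 0.95 0 0 0 0 -1; 0 1 0 0 0 0 -1; 0 1 0 0 0 0 -1; 0 1 0 0 0 0 -1'
python3 -m jog '0 0 0.08 0 0 0 -1; 0 0 0.18 0 0 0 -1; 0 0 0.27 0 0 0 -1; 0 0 0.33 0 0 0 -1; 0 0 0.36 0 0 0 -1; 0 0 0.36 0 0 0 -1; 0 0 0.36 0 0 0 -1; 0 0 0.36 0 0 0 -1'
```

```text
t: 12.4
ee_pos: [476.4, -207.9, 263.1]
orientation: [-3.119, -0.372, 0.001]
ft_force: [-0.0, 0.5, 0.3]
width: 88.1
grasp_force: 0.0
t: 13.2
ee_pos: [477.5, -208.6, 192.3]
orientation: [3.119, 0.373, 0.002]
ft_force: [0.2, -0.0, -0.3]
width: 87.9
grasp_force: 0.0
```

```bash
python3 -m jog '0 0 0.01 0 0 0 -1; 0 0 0.01 0 0 0 0; 0 0 0.01 0 0 0 0.3; 0 0 0.01 0 0 0 0.4; 0 0 0.01 0 0 0 0.45; 0 0 0.01 0 0 0 0.5; 0 0 0.01 0 0 0 0.55; 0 0 0.01 0 0 0 0.6'
python3 -m jog '0 0 0 0 0 0 1; 0 0 0 0 0 0 1; 0 0 0 0 0 0 1; 0 0 0 0 0 0 1; 0 0 0 0 0 0 1'
```

```text
t: 14.0
ee_pos: [477.0, -208.5, 189.5]
orientation: [-3.119, -0.373, 0.0]
ft_force: [-0.4, 0.0, 0.1]
width: 34.9
grasp_force: 0.0
t: 14.5
ee_pos: [476.9, -208.4, 189.4]
orientation: [-3.119, -0.373, 0.0]
ft_force: [0.1, 0.9, -0.1]
width: 21.4
grasp_force: 30.0
```

```bash
python3 -m jog '0 0 -0.01 0 0 0 1; 0 0 -0.02 0 0 0 1; 0 0 -0.03 0 0 0 1; 0 0 -0.04 0 0 0 1; 0 0 -0.05 0 0 0 1; 0 0 -0.05 0 0 0 1'
python3 -m jog '0 0 -0.02 0 0 0 1; 0 0 -0.04 0 0 0 1; 0 0 -0.06 0 0 0 1; 0 0 -0.08 0 0 0 1; 0 0 -0.1 0 0 0 1; 0 0 -0.115 0 0 0 1; 0 0 -0.125 0 0 0 1; 0 0 -0.125 0 0 0 1'
python3 -m jog '0 0 0 0 0 0 1; 0 0 0 0 0 0 1; 0 0 0 0 0 0 1'
python3 - <<'E'
from h import *
save('scene','drawn.png',(150,140,250,270),4.5)
for n in('scene','top'):
  for t in('mouth','shell','gauge','pad'):
    for r in pinpoint(t,n):
        w=world(n,r['xyz'])
        if w[1]<-120: print(n,t,round(r['confidence'],2),w.round(1))
o=get_obs(); print(o['ee_pos'],o['ft_force'],o['width'],o['grasp_force'])
E
```

```text
t: 15.1
ee_pos: [477.1, -208.5, 199.8]
orientation: [3.119, 0.373, 0.001]
ft_force: [0.1, 0.9, -1.6]
width: 21.6
grasp_force: 30.0
t: 15.9
ee_pos: [477.1, -208.5, 224.8]
orientation: [3.119, 0.373, 0.001]
ft_force: [-0.3, 0.5, -2.5]
width: 20.9
grasp_force: 30.0
t: 16.2
ee_pos: [476.9, -208.5, 224.3]
orientation: [-3.119, -0.373, 0.0]
ft_force: [0.4, -0.3, -0.9]
width: 21.5
grasp_force: 30.0
scene mouth 0.75 [ 478.  -206.3   74.7]
scene mouth 0.71 [ 479.1 -209.7  168.6]
scene gauge 0.7 [ 477.7 -212.6  205.3]
scene gauge 0.17 [ 479.4 -207.7   71.6]
scene pad 0.9 [ 478.5 -203.4   70.4]
top mouth 0.69 [ 477.3 -208.1  169.3]
top shell 0.68 [ 474.6 -210.9   70.3]
top gauge 0.43 [ 476.8 -203.    67. ]
top pad 0.61 [ 474.6 -206.2   67.6]
[ 476.98044626 -208.4936422   224.46774622] [-0.26913551  0.08226265 -1.31345477] 21.604512402035887 29.996353089809418
```

View pics/drawn.png

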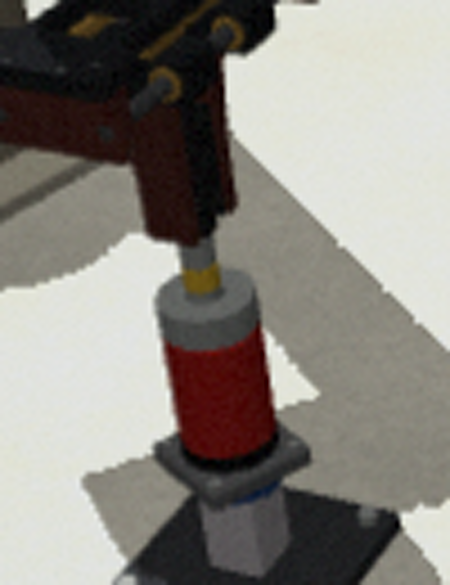

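The gauge is drawn, with the yellow band at about scene (195,201) just above the collar and no red showing. The gap under the yellow is small in this view, so I'll measure it along the shank.

Run:
```python
from h import *
S=get_image('scene'); o=get_obs(); c=np.array([477,-208.5]); C=cam('scene')[2][:2]; n=(C-c)/np.linalg.norm(C-c); 
p=c+8*n
for z in np.arange(165,208,1.5):
    u,v=proj('scene',[[p[0]+.0,p[1],z]])[0]
    print(z,round(u,1),round(v,1),cv2.getRectSubPix(S,(1,1),(u,v)).ravel())
I=S[185:215,185:208]; cv2.imwrite('pics/z.png',cv2.resize(I[:,:,::-1],None,fx=18,fy=18,interpolation=cv2.INTER_NEAREST))
```

```text
165.0 195.8 208.7 [98 99 98]
166.5 195.7 208.1 [100 102  99]
168.0 195.6 207.5 [92 95 91]
169.5 195.5 206.9 [83 86 82]
171.0 195.4 206.3 [76 77 75]
172.5 195.3 205.7 [74 73 69]
174.0 195.2 205.1 [78 75 62]
175.5 195.1 204.5 [90 77 43]
177.0 195.0 203.9 [100  78  26]
178.5 194.9 203.2 [102  80  22]
180.0 194.8 202.6 [102  81  19]
181.5 194.7 202.0 [102  80  17]
183.0 194.6 201.4 [101  80  18]
184.5 194.5 200.8 [101  81  21]
186.0 194.4 200.2 [104  85  25]
187.5 194.3 199.6 [93 81 43]
189.0 194.2 198.9 [78 76 65]
190.5 194.1 198.3 [74 75 70]
192.0 194.0 197.7 [72 74 73]
193.5 193.9 197.1 [70 73 71]
195.0 193.8 196.5 [70 72 69]
196.5 193.7 195.8 [70 72 69]
198.0 193.6 195.2 [71 72 70]
199.5 193.5 194.6 [62 60 58]
201.0 193.3 194.0 [49 41 38]
202.5 193.2 193.3 [43 30 28]
204.0 193.1 192.7 [36 21 19]
205.5 193.0 192.1 [33 17 15]
207.0 192.9 191.4 [32 17 14]
```

View pics/z.png

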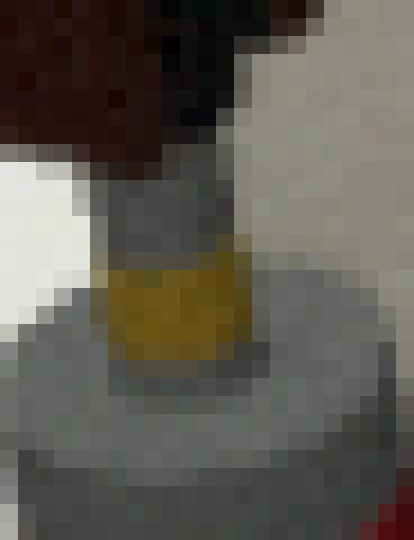

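The yellow band spans z ≈ 175 to 187.5 mm, clear of the mouth at 170 mm with grey shank below it. That puts the draw at 35 mm, with the red band hidden and the connector still centred. I'm handing it in.

```bash
python3 -c "
from workcell import *
print(close_job())"
```

```text
the job is handed in; nothing more can be done
None
```

I stood the connector upright on the blue pad, within about 1–2 mm of centre by the camera images, and handed the job in holding the gauge still, drawn about 35 mm, with its yellow band clear and its red band hidden; it took about 17 s of the 48 s, and no verdict was returned.

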